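# Start the lens curing station

### The arm

A 7-joint arm with a two-finger parallel gripper is mounted at the origin on a cart in front of the work surface, level with it; the furniture and walls round the work are solid. World frame = base frame: x ahead of the robot, y to its left, z up, the work surface at z = 0. Lengths are in m, angles in rad, forces in N, time in s.
With the tool pointing down it reaches from about 0.4 to 0.85 m from the base axis. Payload 10.4 kg.
Tool frame: the origin (TCP) lies midway between the tips of the shut fingers; the grasp point (between the pads) lies 19 mm behind it; y points along the fingers, x is the direction in which the jaws open and shut, and the axes are right-handed (so a half turn about y gives the same grasp; the last joint's range is limited). The gripper opens to 87 mm and grips with 3 to 60 N. Pads are 19 mm wide; open, the fingers measure 117 mm over their backs; the gripper's body (75 mm by 190 mm) begins 51 mm behind the grasp point.
Start: joints at [1.151, 0.332, -0.065, 1.46, 0.022, 1.35, -0.088], TCP at [0.242, -0.576, 0.223] pointing down, gripper open.
Joint ranges: [-2.6, 2.6], [-0.5, 2.12], [-1.47, 1.34], [0.16, 2.42], [-1.27, 4.41], [0.06, 2.06], [-2.6, 2.6]. Speed limits (rad/s): [2.22, 2.22, 2.79, 2.79, 3.14, 3.14, 3.14].

### API

Orientations are given as a unit quaternion [x, y, z, w].
In Python, from bench import * gives the robot as it stands.
- The arm moves only by the tool jog_arm, never from a script. Its argument "commands" is a list of rows, each an object with "translation": the shift along the world's x, y, z in mm, a list of three; "twist": the turn about the world's z in rad. A call has 1 to 20 rows; each row shifts and turns the commanded pose from where the row before left it; what a row does not reach is not made up. A row lasts 1/10 s, in which the tool goes at most 50 mm and 8.59 degrees, less where a joint would pass 70% of its speed; a pose out of reach is approached as far as the arm can. A call is refused whole if a number of a shift passes 50 or a number of a turn 0.15, either way. A call with a gripper value outside its range is refused whole. "grip" is the closure, from 0 (fully open) to 1 (shut), set as the call begins (left out, the last holds). The fingers move at their own pace and stop on an object; "grip_force" is the grip in N (left out, the last holds). Time passes only in rows, so rows that do not move let the fingers close. It gives the time, the measured TCP pose, the force and the opening at its end, in the units of the state.
- read_state(): the state, without advancing time (a new reading comes with each control period).
- camera(name): name is "scene" or "top" or "wrist"; returns a dict with "img" (420x560x3 uint8, red, green, blue), "fx", "fy", "cx", "cy" (pixels), "cam_to_world" (4x4, takes a point from camera to world coordinates). Camera axes: x right, y down, z forward; pixel columns grow to the right and rows downward; lengths in m; the calibration is good to about 2 mm. A picture is of the moment at which its call begins. There is no depth.
- close_job(): hands the job in, once; it reports no verdict.
The state is a dict: "time": time; "joint_positions": joint angles; "joint_vel": joint speeds; "joint_torque": joint torques, N m; "ee_pos": TCP position; "eef_rot": TCP orientation; "ft_force": force on the tool from outside, world axes, zero at the start; "torque": the same for the moment, N m; "width": finger opening in m.
Only numpy, scipy, OpenCV 4.12 (cv2) and the standard library are available. Lean on these libraries where they do the work, as an engineer would, in place of code of your own. Each camera call takes 0.05 s, during which the arm holds its last target.

### The job

The lens tube on the tray is ready for curing: push the tray fully home under the white hood without upsetting the tube. Then, on the grey control box, lift the red guard well open, flip the toggle beneath it over to its far side (away from the robot), lower the guard until it is fully closed, and only then press the green button all the way down and let go. Leave the marker, the canister and the pliers where they are.

Things in the scene. Friction and masses are not known exactly. Their poses are not given: they have to be found in the camera images.
- curing_hood: White box-shaped hood with amber roof window, fixed to the worktop, open only to the robot side, where the tray slides out. Origin on the worktop, on its middle line, 30 mm in front of the open face; x points into the hood (the way the tray is pushed), z up. It covers x 30 to 154, y -55 to 55, z 0 to 95 mm. It may stand left or right of the control box, turned a little.
- tray (a joint): Travel of the tray along the hood's x axis: 0 = fully out, 0.09 m = fully home (stop). Starts nearly out. Drags with about 1.2 N and stays where it is left.
- tray_front (a point): Point on the robot-side face of the tray's grey upright front plate, on its middle line, 66 mm above the worktop; moves with the tray. Plate 6 mm thick, 100 mm wide, 4 to 84 mm above the worktop; at its top a black ridge (64 mm wide, 10 mm high) stands 11 mm out of that face. At home the plate is 4 mm in front of the hood. The tray floor behind it lies 16 mm above the worktop.
- lens_tube: Black lens tube standing loose on the tray, 43 mm across and 62 mm high, 0.08 to 0.17 kg. Origin at the centre of its underside, z along the tube.
- control_box: Grey box fixed to the worktop, flat top 55 mm above it. Origin on the worktop; x points from its front (robot side) to its back, y left, z up; it covers x -45 to 90, y -70 to 70 mm. On top: the red guard with the toggle under it (y = 22 mm) and the green button (x = 15, y = -42 mm). It may stand left or right of the hood, turned a little.
- guard_hinge (a point): Fixed point on the guard's hinge line (along the control box's y) at the guard's far end, at x = 30, y = 22, z = 63 mm of the control box. Closed, the guard's top face lies 42 mm above the hinge line; its front wall's outer face 64 mm in front of it, from 6 mm below to 40 mm above it. Upright, the walls lie behind the hinge line, the outer face of the top plate 42 mm behind it.
- guard (a joint): Angle of the red guard: 0 = closed, grows as its front is lifted up and over to the back, up to 1.9 rad; upright at 1.57. A stiff hinge: it stays at any angle (about 1 N at the lip moves it). It starts closed or nearly so.
- guard_lip (a point): Middle of the front edge of the guard's lip; moves with the guard. The guard is a red hood open below, 52 mm wide, 4 mm walls. Its 92 mm long top plate stands out 22 mm over the front wall as a lip, to be hooked from beneath from the front or pinched across its width. Closed, this edge is 86 mm in front of the hinge line and 40 mm above it (103 mm above the worktop).
- toggle (a joint): Angle of the toggle lever: 0 = off, leaning 0.45 rad towards the robot side; 0.9 rad = on, leaning 0.45 rad to the far side. Swings about the control box's y axis; a friction joint of about 0.05 N m (1.5 N at the tip) that stays where it is left.
- toggle_tip (a point): Centre of the 11.6 mm ball at the end of the 36 mm steel toggle lever (8 mm thick); the lever pivots at x = 0, y = 22, z = 55 mm in the control box's frame. It can be reached only with the guard open.
- start_button (a joint): Travel of the green button: 0 = up, 0.006 m = fully down (about 5 N); it springs back.
- start_button_top (a point): Centre of the green button's top, 36 mm across; moves with it. It is pressed straight down.
- marker_0: Felt marker with dark cap, 14 x 130 mm, lying in front of the work. Bystander. Origin at the centre of its underside.
- blue_canister: Blue screw-cap canister, 62 mm across, 92 mm high, standing behind the work. Bystander. Origin at the centre of its underside.
- pliers: Small pliers with blue handles, 46 x 151 mm, lying behind the work. Bystander. Origin at the centre of their underside.

How it is judged:
By the outcome, as a careful person would: the job done as asked, in the order asked, and still so for the second after the job is handed in, with the robot touching nothing.
It also fails if it takes over 72 s, if anything falls off the work surface, if the arm or the gripper's body presses on something with over 40 N, if the wrist force passes 120 N, or if a joint passes its speed limit or range.

## Working session

There is one attempt and no reset: what is moved stays moved. The work goes in short steps, Python scripts to look and compute and a tool call to move; the robot and the scene stay as the last step left them, time stands still between calls to the robot, and variables do not carry over. Pictures are saved under pics/ and viewed, and the job is handed in when it is done.

Besides the shell and the picture viewer there is one more tool, called as name(argument=value, ...), one argument or row to a line, values as JSON. jog_arm: Moves the arm, as the interface text tells. Its arguments: {"type":"object","properties":{"commands":{"type":"array"},"grip":{"type":"number"},"grip_force":{"type":"number"}},"required":["commands"]}

```bash
ls; mkdir -p pics; python3 - <<'E'
from bench import *
import cv2
print(read_state())
for n in ["scene","top","wrist"]:
    c=camera(n); cv2.imwrite(f"pics/{n}0.png",c["img"][:,:,::-1]); print(n,c["fx"],c["fy"],c["cx"],c["cy"],c["cam_to_world"])
E
```

```text
pics
{'time': 0.0, 'joint_positions': array([ 1.15138544,  0.33285025, -0.06470321,  1.46093006,  0.02160248,
        1.34990527, -0.08847977]), 'joint_vel': array([ 0.0002437 ,  0.00020496,  0.00021941, -0.00133437,  0.00053056,
        0.00155764,  0.00101442]), 'joint_torque': array([-1.25103801e-03, -6.23261118e+01,  2.41674646e-02, -3.89893878e+01,
       -6.14076946e-02,  3.99526872e-02,  1.55148332e-04]), 'ee_pos': array([ 0.24139639, -0.57608377,  0.22177283]), 'eef_rot': array([-0.58849912,  0.39204861, -0.39120078,  0.58900647]), 'ft_force': array([0.13051058, 0.84272129, 0.37149931]), 'torque': array([-0.00349411,  0.0413532 , -0.01988712]), 'width': 0.08712988128400155}
scene 451.766589579167 451.766589579167 289.41472611979856 219.77015015230913 [[-0.65138966 -0.42058629  0.6315051   0.0344481 ]
 [-0.75846079  0.38365695 -0.52682499  0.50792942]
 [-0.02070595 -0.82214021 -0.56890838  0.5805615 ]
 [ 0.          0.          0.          1.        ]]
top 500.26044742954304 500.26044742954304 275.95200295547164 210.33872321680403 [[ 0.01945561 -0.98682936  0.16059048  0.4336487 ]
 [-0.99979548 -0.01831566  0.0085758   0.06134278]
 [-0.00552153 -0.16072449 -0.98698387  0.92927695]
 [ 0.          0.          0.          1.        ]]
wrist 363.7341567542721 363.7341567542721 281.1511365635767 208.36667221368296 [[ 3.86243429e-01 -8.84920293e-01 -2.60253893e-01  3.12395645e-01]
 [-9.22396840e-01 -3.70638342e-01 -1.08679751e-01 -5.45820421e-01]
 [-2.87154488e-04  2.82034208e-01 -9.59404306e-01  3.83813680e-01]
 [ 0.00000000e+00  0.00000000e+00  0.00000000e+00  1.00000000e+00]]
```

View pics/scene0.png

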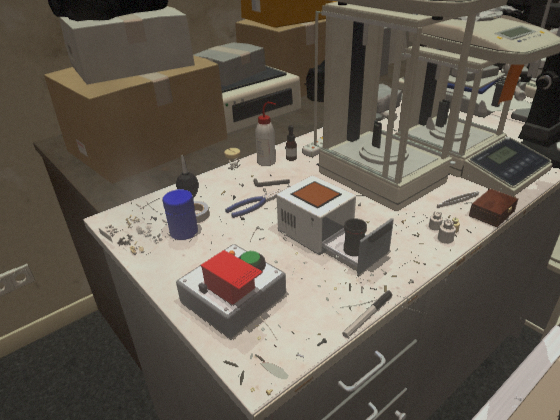

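View pics/top0.png

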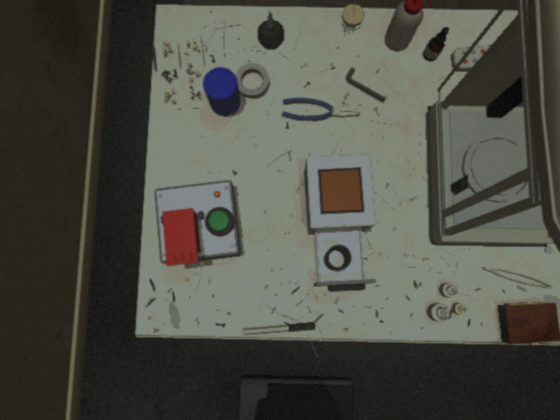

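View pics/wrist0.png

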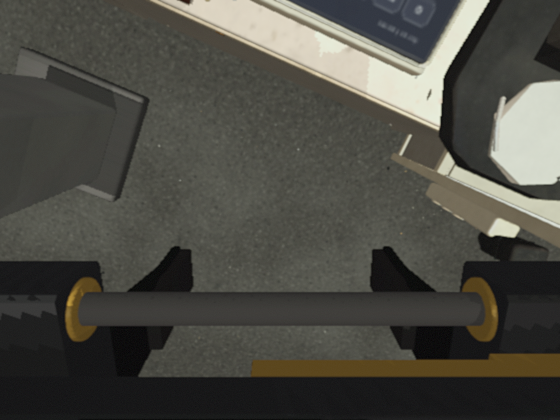

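```bash
cat > h.py <<'E'
import numpy as np, cv2
def ray(c,u,v):
    d=np.array([(u-c["cx"])/c["fx"],(v-c["cy"])/c["fy"],1.0]);M=c["cam_to_world"]
    return M[:3,3],M[:3,:3]@d
def onz(c,u,v,z):
    o,d=ray(c,u,v); return o+d*(z-o[2])/d[2]
def proj(c,p):
    M=c["cam_to_world"]; q=M[:3,:3].T@(np.asarray(p)-M[:3,3]); return np.array([c["fx"]*q[0]/q[2]+c["cx"],c["fy"]*q[1]/q[2]+c["cy"]])
def crop(c,u0,v0,u1,v1,s,name):
    cv2.imwrite("pics/"+name+".png",cv2.resize(c["img"][v0:v1,u0:u1,::-1],None,fx=s,fy=s,interpolation=cv2.INTER_CUBIC))
E
python3 - <<'E'
from bench import *; from h import *
import pickle
c=camera("top"); s=camera("scene"); pickle.dump((c,s),open("c0.pkl","wb"))
crop(c,140,170,260,280,6,"t_box"); crop(c,290,140,390,300,3.7,"t_hood"); crop(s,165,170,405,340,3.3,"s_all")
E
```

```text
(no output)
```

View pics/t_box.png

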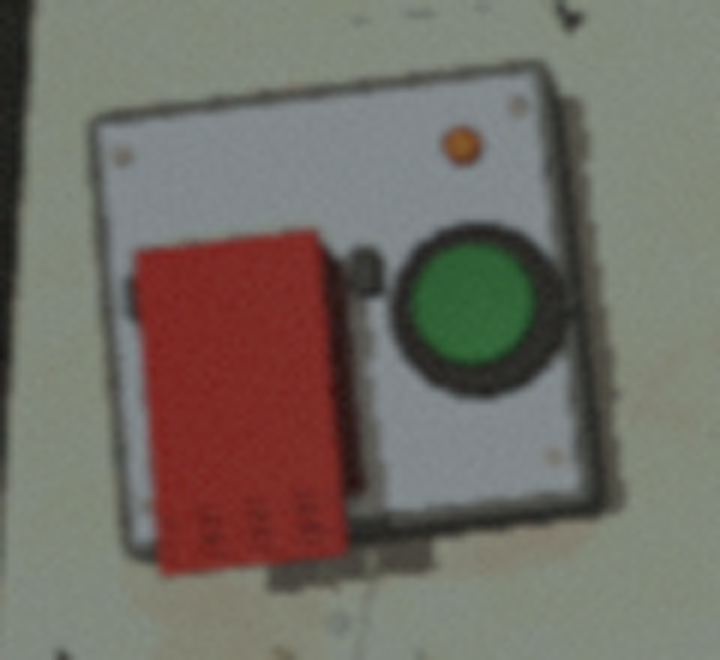

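View pics/t_hood.png

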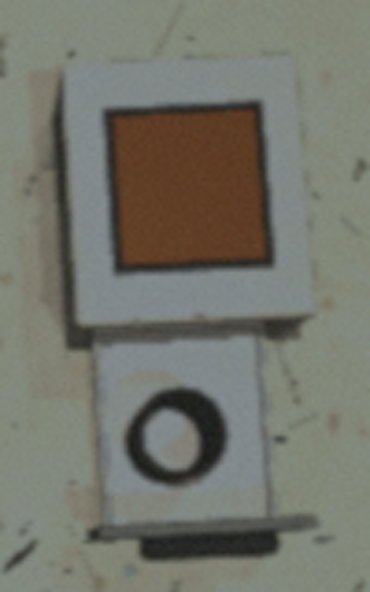

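View pics/s_all.png

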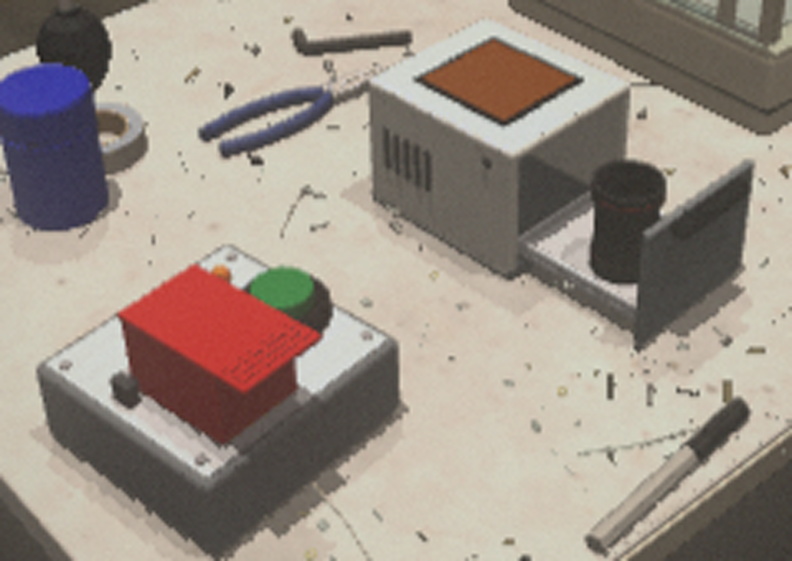

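```bash
python3 - <<'E'
from h import *; import pickle
c,s=pickle.load(open("c0.pkl","rb"))
np.set_printoptions(precision=4,suppress=True)
def T(pts,u0,v0,k,z): 
    P=np.array([onz(c,u0+(u+.5)/k-.5,v0+(v+.5)/k-.5,z) for u,v in pts]);return P
B=T([(95,120),(548,68),(602,505),(130,553)],140,170,6,.055); 
print("box",B[:,:2],B.mean(0)); 
for a,b in [(0,1),(1,2),(2,3),(3,0)]: d=B[b]-B[a]; print(np.linalg.norm(d),np.degrees(np.arctan2(d[1],d[0])))
G=T([(135,250),(318,232),(347,552),(162,574)],140,170,6,.105);print("guard",G[:,:2],G.mean(0))
for a,b in [(0,1),(1,2),(2,3),(3,0)]: d=G[b]-G[a]; print(np.linalg.norm(d),np.degrees(np.arctan2(d[1],d[0])))
print("btn top",T([(472,302)],140,170,6,.07))
H=T([(63,62),(297,57),(314,315),(78,325)],290,140,3.7,.095);print("hood",H[:,:2],H.mean(0))
for a,b in [(0,1),(1,2),(2,3),(3,0)]: d=H[b]-H[a]; print(np.linalg.norm(d),np.degrees(np.arctan2(d[1],d[0])))
print("plate top rear edge",T([(92,530),(317,517)],290,140,3.7,.084))
print("ridge front",T([(142,558),(277,552)],290,140,3.7,.084))
print("tube top",T([(177,436)],290,140,3.7,.078))
E
```

```text
box [[0.6094 0.2848]
 [0.6277 0.1505]
 [0.4979 0.1304]
 [0.4814 0.2672]] [0.5541 0.2082 0.055 ]
0.13552878442952027 -82.24982189970004
0.13134900524543608 -171.17914843036957
0.13777082666942 96.89700352342436
0.12927484399238257 7.8510429615800055
guard [[0.5627 0.2587]
 [0.5687 0.208 ]
 [0.4801 0.1959]
 [0.4731 0.2463]] [0.5211 0.2272 0.105 ]
0.05112794235547911 -83.23283020083758
0.08947411136575037 -172.2532451356392
0.050876961216667606 97.8689689625564
0.09045705293112664 7.9010675928666965
btn top [[0.5548 0.1686 0.07  ]]
hood [[ 0.6643  0.0176]
 [ 0.6687 -0.091 ]
 [ 0.5479 -0.0974]
 [ 0.5413  0.0096]] [ 0.6056 -0.0403  0.095 ]
0.10871341865827372 -87.70980268299151
0.12093461720691595 -176.95842996812377
0.10725830951257835 93.51880918169647
0.12326214548024068 3.7153463484445046
plate top rear edge [[ 0.4495  0.0019  0.084 ]
 [ 0.4573 -0.0997  0.084 ]]
ridge front [[ 0.4375 -0.0207  0.084 ]
 [ 0.4413 -0.0815  0.084 ]]
tube top [[ 0.4931 -0.0372  0.078 ]]
```

```bash
python3 - <<'E'
from h import *; import pickle
c,s=pickle.load(open("c0.pkl","rb"))
np.set_printoptions(precision=4,suppress=True)
def T(pts,z): return np.array([onz(s,165+(u+.5)/3.3-.5,170+(v+.5)/3.3-.5,z) for u,v in pts])
print("guard top L-rear,R-rear,R-front,L-front",T([(120,316),(197,266),(320,338),(240,388)],.105)[:,:2], T([(120,316),(197,266),(320,338),(240,388)],.105).mean(0))
print("box corners L-rear? ",T([(40,370),(228,247),(397,347),(212,482)],.055)[:,:2],T([(40,370),(228,247),(397,347),(212,482)],.055).mean(0))
print("btn .07",T([(283,287)],.07),T([(283,287)],.08))
H=T([(372,83),(488,20),(630,90),(514,153)],.095);print("hood",H[:,:2],H.mean(0))
def tri(a,b):
    o1,d1=ray(c,*a);o2,d2=ray(s,*b);A=np.c_[d1,-d2];t=np.linalg.lstsq(A,o2-o1,rcond=None)[0];p=o1+d1*t[0];q=o2+d2*t[1];return (p+q)/2,np.linalg.norm(p-q)
def tc(u,v,u0,v0,k): return (u0+(u+.5)/k-.5,v0+(v+.5)/k-.5)
print("btn tri",tri(tc(472,302,140,170,6),tc(283,287,165,170,3.3)))
print("lip front L/R",tri(tc(162,574,140,170,6),tc(240,388,165,170,3.3)),tri(tc(347,552,140,170,6),tc(320,338,165,170,3.3)))
print("plate top L",T([(640,232),(752,163)],.084))
# bystanders, balance
for n,u,v in [("bal corner base",437,245),("bal corner hi",428,105)]: print(n,onz(c,u,v,0),onz(c,u,v,.3))
print("brown",onz(c,500,303,.04),"marker",onz(c,245,329,.01),onz(c,315,325,.01),"can",onz(c,221,80,.092))
E
```

```text
guard top L-rear,R-rear,R-front,L-front [[0.5603 0.2586]
 [0.5678 0.2082]
 [0.4814 0.1953]
 [0.4786 0.2443]] [0.522  0.2266 0.105 ]
box corners L-rear?  [[0.6063 0.2865]
 [0.6265 0.1534]
 [0.4955 0.1366]
 [0.4811 0.264 ]] [0.5523 0.2101 0.055 ]
btn .07 [[0.5605 0.1617 0.07  ]] [[0.5502 0.1685 0.08  ]]
hood [[ 0.6585  0.0178]
 [ 0.6681 -0.0899]
 [ 0.5448 -0.0938]
 [ 0.5431  0.0064]] [ 0.6036 -0.0399  0.095 ]
btn tri (array([0.5533, 0.1672, 0.0776]), np.float64(0.0012613566271756124))
lip front L/R (array([0.4736, 0.2461, 0.1095]), np.float64(0.002051611620936951)) (array([0.4801, 0.1959, 0.1061]), np.float64(0.0004361736518961916))
plate top L [[ 0.4528 -0.0025  0.084 ]
 [ 0.454  -0.0999  0.084 ]]
bal corner base [ 0.5252 -0.231   0.    ] [ 0.4956 -0.1366  0.3   ]
bal corner hi [ 0.7979 -0.2223  0.    ] [ 0.6803 -0.1307  0.3   ]
brown [ 0.4219 -0.3248  0.04  ] marker [0.3666 0.1206 0.01  ] [ 0.3761 -0.0048  0.01  ] can [0.802  0.1705 0.092 ]
```

jog_arm(
  commands=[
    {"translation":[5,15,0],"twist":-0.01},
    {"translation":[11,37,0],"twist":-0.025},
    {"translation":[11,37,0],"twist":-0.025},
    {"translation":[11,37,0],"twist":-0.025},
    {"translation":[11,37,0],"twist":-0.025},
    {"translation":[11,37,0],"twist":-0.025},
    {"translation":[11,37,0],"twist":-0.025},
    {"translation":[11,37,0],"twist":-0.025},
    {"translation":[11,37,0],"twist":-0.025},
    {"translation":[11,37,0],"twist":-0.025},
    {"translation":[11,37,0],"twist":-0.025},
    {"translation":[11,37,0],"twist":-0.025},
    {"translation":[11,37,0],"twist":-0.025},
    {"translation":[11,37,0],"twist":-0.025},
    {"translation":[11,25,-20],"twist":-0.005},
    {"translation":[0,0,0],"twist":0},
    {"translation":[0,0,0],"twist":0},
  ],
  grip=1,
)

```text
time: 1.95
ee_pos: [0.4003, -0.0553, 0.2024]
eef_rot: [0.515, -0.485, 0.485, -0.514]
ft_force: [-0.1, -0.5, 0.1]
width: 0.0005
```

jog_arm(
  commands=[
    {"translation":[0,1,-30],"twist":0},
    {"translation":[0,1,-40],"twist":0},
    {"translation":[0,1,-40],"twist":0},
    {"translation":[0,1,-30],"twist":0},
    {"translation":[0,1,-17],"twist":0},
    {"translation":[0,0,0],"twist":0},
  ],
)

```text
time: 2.55
ee_pos: [0.3989, -0.0512, 0.044]
eef_rot: [0.514, -0.487, 0.485, -0.513]
ft_force: [-1.0, -0.4, 1.3]
width: 0.0004
```

```bash
python3 - <<'E'
from bench import *; from h import *
c=camera("top"); s=camera("scene"); print(read_state()["ee_pos"],read_state()["ft_force"],read_state()["joint_positions"].round(2))
a=cv2.resize(c["img"][140:340,240:440],None,fx=2,fy=2);b=cv2.resize(s["img"][150:350,220:420],None,fx=2,fy=2)
cv2.imwrite("pics/p1.png",np.hstack([a,b])[:,:,::-1])
E
```

```text
[ 0.40087101 -0.05123269  0.04629523] [0.54539362 1.00491005 0.57361444] [ 0.66  0.09 -0.66  2.17  0.07  0.9  -1.55]
```

View pics/p1.png

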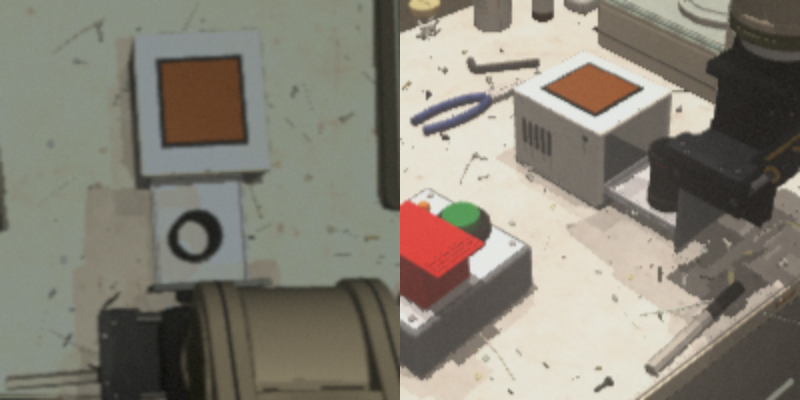

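jog_arm(
  commands=[
    {"translation":[7,0.5,0],"twist":0},
    {"translation":[8,0.5,0],"twist":0},
    {"translation":[4,0,0],"twist":0},
    {"translation":[2,0,0],"twist":0},
    {"translation":[2,0,0],"twist":0},
    {"translation":[2,0,0],"twist":0},
    {"translation":[2,0,0],"twist":0},
    {"translation":[2,0,0],"twist":0},
    {"translation":[2,0,0],"twist":0},
    {"translation":[2,0,0],"twist":0},
    {"translation":[2,0.2,0],"twist":0},
    {"translation":[2,0.2,0],"twist":0},
    {"translation":[3,0.2,0],"twist":0},
    {"translation":[3,0.2,0],"twist":0},
    {"translation":[3,0.2,0],"twist":0},
    {"translation":[3,0.2,0],"twist":0},
    {"translation":[3,0.2,0],"twist":0},
    {"translation":[3,0.2,0],"twist":0},
    {"translation":[3,0.2,0],"twist":0},
    {"translation":[3,0.2,0],"twist":0},
  ],
)

```text
time: 4.65
ee_pos: [0.4618, -0.0474, 0.0456]
eef_rot: [0.514, -0.486, 0.486, -0.514]
ft_force: [-0.9, 0.6, -1.9]
width: 0.0007
```

```bash
python3 - <<'E'
from bench import *; from h import *
c=camera("top"); s=camera("scene"); print(read_state()["ee_pos"],read_state()["ft_force"])
a=cv2.resize(c["img"][140:340,240:440],None,fx=2,fy=2);b=cv2.resize(s["img"][150:350,220:420],None,fx=2,fy=2)
cv2.imwrite("pics/p2.png",np.hstack([a,b])[:,:,::-1])
E
```

```text
[ 0.46225429 -0.04742762  0.04574228] [0.43565812 0.62737161 0.5755002 ]
```

View pics/p2.png

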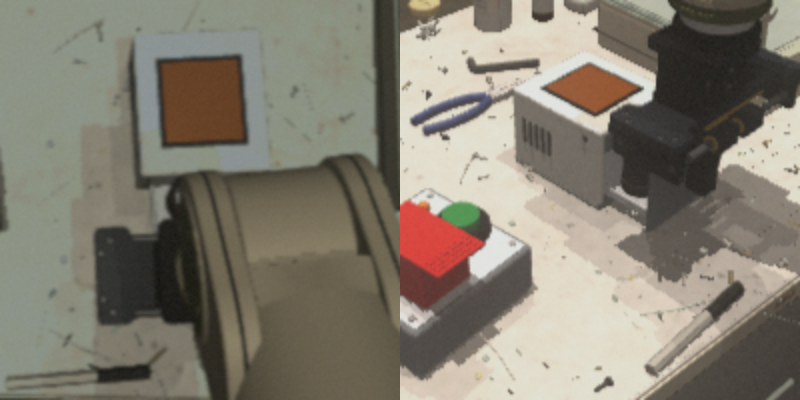

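jog_arm(
  commands=[
    {"translation":[2,0.1,0],"twist":0},
    {"translation":[3,0.2,0],"twist":0},
    {"translation":[3,0.2,0],"twist":0},
    {"translation":[3,0.2,0],"twist":0},
    {"translation":[3,0.2,0],"twist":0},
    {"translation":[3,0.2,0],"twist":0},
    {"translation":[3,0.2,0],"twist":0},
    {"translation":[3,0.2,0],"twist":0},
    {"translation":[3,0.2,0],"twist":0},
    {"translation":[3,0.2,0],"twist":0},
    {"translation":[3,0.2,0],"twist":0},
    {"translation":[3,0.2,0],"twist":0},
    {"translation":[3,0.2,0],"twist":0},
    {"translation":[2,0.1,0],"twist":0},
    {"translation":[2,0.1,0],"twist":0},
    {"translation":[2,0.1,0],"twist":0},
    {"translation":[2,0.1,0],"twist":0},
    {"translation":[1,0.1,0],"twist":0},
  ],
)

```text
time: 6.55
ee_pos: [0.5087, -0.0444, 0.0455]
eef_rot: [0.514, -0.486, 0.486, -0.514]
ft_force: [-2.2, 0.4, 0.7]
width: 0.0007
```

jog_arm(
  commands=[
    {"translation":[1,0,0],"twist":0},
    {"translation":[1,0,0],"twist":0},
    {"translation":[1,0,0],"twist":0},
    {"translation":[1,0,0],"twist":0},
  ],
)

```text
time: 6.95
ee_pos: [0.5126, -0.0445, 0.0455]
eef_rot: [0.514, -0.486, 0.486, -0.514]
ft_force: [-1.7, 1.4, -0.4]
width: 0.0007
```

jog_arm(
  commands=[
    {"translation":[1,0,0],"twist":0},
    {"translation":[1,0,0],"twist":0},
    {"translation":[1,0,0],"twist":0},
  ],
)

```text
time: 7.25
ee_pos: [0.5136, -0.0445, 0.0453]
eef_rot: [0.515, -0.487, 0.485, -0.513]
ft_force: [-16.6, -0.4, 12.5]
width: 0.0003
```

jog_arm(
  commands=[
    {"translation":[-10,0,0],"twist":0},
    {"translation":[-30,0,0],"twist":0},
    {"translation":[-10,20,30],"twist":0.005},
    {"translation":[0,35,40],"twist":0.01},
    {"translation":[0,40,40],"twist":0.01},
    {"translation":[5,40,35],"twist":0.01},
    {"translation":[5,40,10],"twist":0.01},
    {"translation":[5,40,0],"twist":0.01},
    {"translation":[5,35,0],"twist":0.01},
    {"translation":[0,17,0],"twist":0.01},
    {"translation":[0,0,0],"twist":0},
  ],
  grip=0,
)

```text
time: 8.35
ee_pos: [0.4846, 0.2163, 0.1915]
eef_rot: [-0.532, 0.465, -0.465, 0.533]
ft_force: [-0.6, 0.6, -0.4]
width: 0.0803
```

```bash
python3 - <<'E'
from bench import *; from h import *
c=camera("top"); s=camera("scene"); w=camera("wrist"); st=read_state(); print(st["ee_pos"],st["ft_force"],st["joint_positions"].round(2),st["width"])
from scipy.spatial.transform import Rotation as R
x=R.from_quat(st["eef_rot"]).as_matrix(); print(x.round(3))
import pickle; pickle.dump((c,s,w),open("c1.pkl","wb"))
a=cv2.resize(c["img"][140:340,130:390],None,fx=1.5,fy=1.5);b=cv2.resize(s["img"][150:350,160:420],None,fx=1.5,fy=1.5)
cv2.imwrite("pics/p3.png",np.hstack([a,b])[:,:,::-1]); cv2.imwrite("pics/w3.png",w["img"][:,:,::-1])
E
```

```text
[0.48547432 0.21218222 0.19123596] [ 0.46615688 -0.55693686  0.18064786] [ 0.26  0.24 -0.86  1.72  0.19  1.27 -2.08] 0.08564176259823039
[[ 0.13   0.     0.991]
 [-0.991 -0.001  0.13 ]
 [ 0.001 -1.     0.   ]]
```

View pics/p3.png

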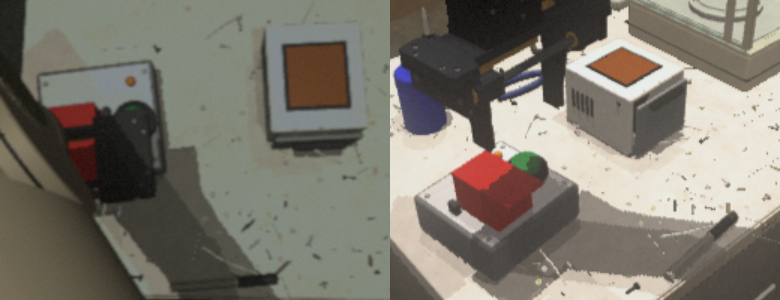

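View pics/w3.png

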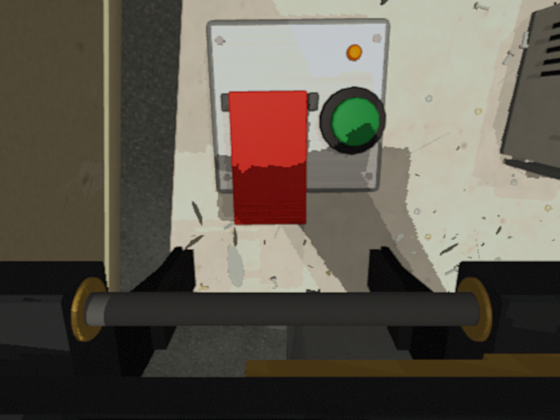

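```bash
python3 - <<'E'
from bench import *; from h import *
import pickle
np.set_printoptions(precision=4,suppress=True)
c,s,w=pickle.load(open("c1.pkl","rb"))
P=np.array([onz(w,*p,.104) for p in [(231,92),(307,91),(306.5,223.5),(234,224.5)]]);print(P[:,:2],P.mean(0))
print("btn",onz(w,356,121,.0776)); B=np.array([onz(w,*p,.055) for p in [(208,22),(388,20),(379,191),(217,190)]]);print(B,B.mean(0))
print(w["cam_to_world"][:3,3])
for i in range(4):
    camera("top"); print(read_state()["ee_pos"])
E
```

```text
[[0.5632 0.2566]
 [0.5704 0.2075]
 [0.4802 0.1941]
 [0.4725 0.246 ]] [0.5216 0.2261 0.104 ]
btn [0.5552 0.1668 0.0776]
[[0.6107 0.2846 0.055 ]
 [0.6296 0.1524 0.055 ]
 [0.5007 0.1321 0.055 ]
 [0.4837 0.2675 0.055 ]] [0.5562 0.2091 0.055 ]
[0.5615 0.2237 0.3532]
[0.4856 0.2119 0.1913]
[0.4856 0.2118 0.1913]
[0.4856 0.212  0.1914]
[0.4856 0.2121 0.1914]
```

jog_arm(
  commands=[
    {"translation":[0,5,-10],"twist":0},
    {"translation":[0,5,-30],"twist":0.004},
    {"translation":[0,0,-30],"twist":0},
    {"translation":[0,0,-25],"twist":0},
    {"translation":[0,0,-11],"twist":0},
    {"translation":[0,0,0],"twist":0},
  ],
  grip=0,
)

```text
time: 9.3
ee_pos: [0.4843, 0.223, 0.0839]
eef_rot: [0.534, -0.465, 0.464, -0.532]
ft_force: [-0.4, -0.5, 0.0]
width: 0.0873
```

```bash
python3 - <<'E'
from bench import *; from h import *
w=camera("wrist");s=camera("scene"); st=read_state(); print(st["ee_pos"],st["ft_force"])
cv2.imwrite("pics/p4.png",np.hstack([cv2.resize(w["img"],(400,300)),cv2.resize(s["img"][170:350,160:400],(400,300))])[:,:,::-1])
E
```

```text
[0.485647   0.22370785 0.08612337] [ 0.4402388  -0.37993663  0.25850132]
```

View pics/p4.png

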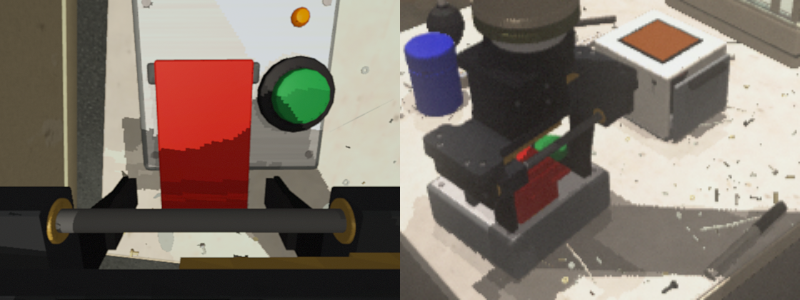

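jog_arm(
  commands=[
    {"translation":[0,0,0],"twist":0},
    {"translation":[0,0,0],"twist":0},
    {"translation":[0,0,0],"twist":0},
    {"translation":[0,0,0],"twist":0},
    {"translation":[0,0,0],"twist":0},
    {"translation":[0,0,0],"twist":0},
  ],
  grip=1,
  grip_force=12,
)

```text
time: 10.0
ee_pos: [0.4853, 0.2215, 0.085]
eef_rot: [0.533, -0.465, 0.466, -0.532]
ft_force: [-1.2, -6.3, 2.2]
width: 0.0517
```

```bash
python3 - <<'E'
import numpy as np
r=np.hypot(76,40);p0=np.arctan2(40,76);u=np.array([np.cos(.134),np.sin(.134)])
prev=None
for i,a in enumerate(np.r_[np.linspace(0,1.75,20)]):
    p=p0+a; d=-r*np.cos(p); z=r*np.sin(p); q=np.r_[d*u,z]
    if prev is not None: print(i,round(a,2),(q-prev).round(1))
    prev=q
E
```

```text
1 0.09 [4.  0.5 6.8]
2 0.18 [4.6 0.6 6.4]
3 0.28 [5.1 0.7 6. ]
4 0.37 [5.7 0.8 5.5]
5 0.46 [6.1 0.8 4.9]
6 0.55 [6.6 0.9 4.3]
7 0.64 [6.9 0.9 3.7]
8 0.74 [7.2 1.  3. ]
9 0.83 [7.5 1.  2.4]
10 0.92 [7.7 1.  1.7]
11 1.01 [7.8 1.  0.9]
12 1.11 [7.8 1.1 0.2]
13 1.2 [ 7.8  1.1 -0.5]
14 1.29 [ 7.7  1.  -1.2]
15 1.38 [ 7.6  1.  -2. ]
16 1.47 [ 7.4  1.  -2.6]
17 1.57 [ 7.1  1.  -3.3]
18 1.66 [ 6.8  0.9 -4. ]
19 1.75 [ 6.4  0.9 -4.6]
```

jog_arm(
  commands=[
    {"translation":[4,0.5,6.8],"twist":0},
    {"translation":[4.6,0.6,6.4],"twist":0},
    {"translation":[5.1,0.7,6],"twist":0},
    {"translation":[5.7,0.8,5.5],"twist":0},
    {"translation":[6.1,0.8,4.9],"twist":0},
    {"translation":[6.6,0.9,4.3],"twist":0},
    {"translation":[6.9,0.9,3.7],"twist":0},
    {"translation":[7.2,1,3],"twist":0},
    {"translation":[7.5,1,2.4],"twist":0},
  ],
)

```text
time: 10.9
ee_pos: [0.539, 0.229, 0.1279]
eef_rot: [0.533, -0.465, 0.465, -0.532]
ft_force: [-1.0, -4.3, -4.4]
width: 0.0518
```

```bash
python3 - <<'E'
from bench import *; from h import *
w=camera("wrist");s=camera("scene"); st=read_state(); print(st["ee_pos"],st["ft_force"])
cv2.imwrite("pics/p5.png",np.hstack([cv2.resize(w["img"],(400,300)),cv2.resize(s["img"][170:350,160:400],(400,300))])[:,:,::-1])
E
```

```text
[0.53972855 0.22924046 0.12811266] [ 1.09343044 -6.13480978 -0.91797972]
```

View pics/p5.png

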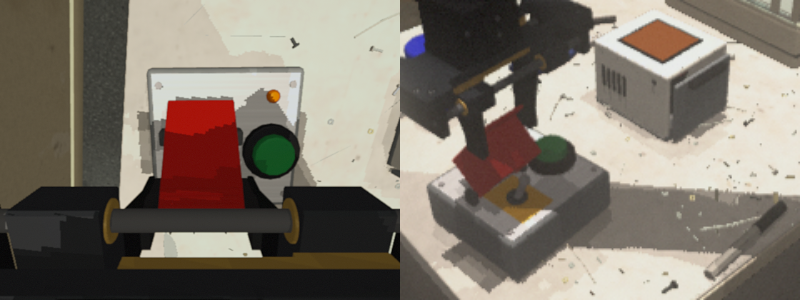

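Guard is lifting with the grip; the toggle is visible under it. Continue.

jog_arm(
  commands=[
    {"translation":[7.7,1,1.7],"twist":0},
    {"translation":[7.8,1,0.9],"twist":0},
    {"translation":[7.8,1.1,0.2],"twist":0},
    {"translation":[7.8,1.1,-0.5],"twist":0},
    {"translation":[7.7,1,-1.2],"twist":0},
    {"translation":[7.6,1,-2],"twist":0},
    {"translation":[7.4,1,-2.6],"twist":0},
    {"translation":[7.1,1,-3.3],"twist":0},
    {"translation":[6.8,0.9,-4],"twist":0},
    {"translation":[6.4,0.9,-4.6],"twist":0},
  ],
)

```text
time: 12.0
ee_pos: [0.6124, 0.2395, 0.1121]
eef_rot: [0.534, -0.465, 0.465, -0.532]
ft_force: [-4.4, -4.9, -2.5]
width: 0.0517
```

```bash
python3 - <<'E'
from bench import *; from h import *
w=camera("wrist");s=camera("scene"); st=read_state(); print(st["ee_pos"],st["ft_force"])
cv2.imwrite("pics/p6.png",np.hstack([cv2.resize(w["img"],(400,300)),cv2.resize(s["img"][170:350,160:400],(400,300))])[:,:,::-1])
E
```

```text
[0.61279494 0.23956132 0.11177444] [-2.13002894 -4.64930374 -4.0917388 ]
```

View pics/p6.png

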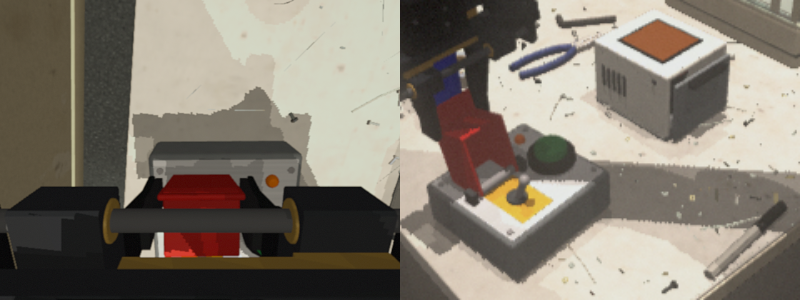

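jog_arm(
  commands=[
    {"translation":[0,0,0],"twist":0},
    {"translation":[0,0,0],"twist":0},
    {"translation":[0,0,0],"twist":0},
    {"translation":[0,0,0],"twist":0},
    {"translation":[0,0,15],"twist":0},
    {"translation":[0,0,35],"twist":0},
    {"translation":[-20,0,40],"twist":0},
    {"translation":[-40,-6,0],"twist":0},
    {"translation":[-40,-6,0],"twist":0},
    {"translation":[-26,-5,0],"twist":0},
    {"translation":[0,0,0],"twist":0},
  ],
  grip=0,
)

```text
time: 13.2
ee_pos: [0.4846, 0.2239, 0.2046]
eef_rot: [0.533, -0.463, 0.465, -0.533]
ft_force: [0.2, -0.1, 0.1]
width: 0.0872
```

jog_arm(
  commands=[
    {"translation":[0,0,0],"twist":0},
    {"translation":[0,0,0],"twist":0},
    {"translation":[0,0,0],"twist":0},
    {"translation":[0,0,0],"twist":0},
    {"translation":[0,0,0],"twist":0},
  ],
  grip=1,
)

```text
time: 13.7
ee_pos: [0.4872, 0.2236, 0.2027]
eef_rot: [0.533, -0.465, 0.465, -0.533]
ft_force: [-0.1, 0.6, -0.3]
width: 0.0548
```

```bash
python3 - <<'E'
from bench import *; from h import *
w=camera("wrist");s=camera("scene"); st=read_state(); print(st["ee_pos"],st["ft_force"],st["width"],w["cam_to_world"],s["cx"])
cv2.imwrite("pics/w7.png",w["img"][:,:,::-1]);crop(s,170,170,300,340,3.5,"s7")
import pickle; pickle.dump((s,w),open("c2.pkl","wb"))
E
```

```text
[0.48713149 0.22361718 0.20280718] [-0.51266348  0.11755363  0.71251867] 0.04702718683153289 [[ 1.35187286e-01 -9.50541822e-01 -2.79633050e-01  5.63541830e-01]
 [-9.90819993e-01 -1.29585769e-01 -3.85132334e-02  2.34629968e-01]
 [ 3.71975398e-04  2.82272516e-01 -9.59334190e-01  3.64676411e-01]
 [ 0.00000000e+00  0.00000000e+00  0.00000000e+00  1.00000000e+00]] 289.41472611979856
```

View pics/w7.png

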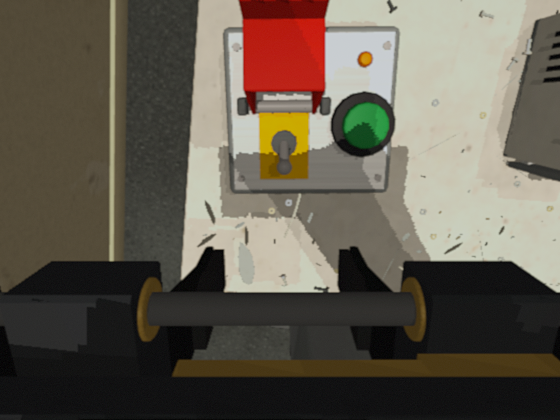

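View pics/s7.png

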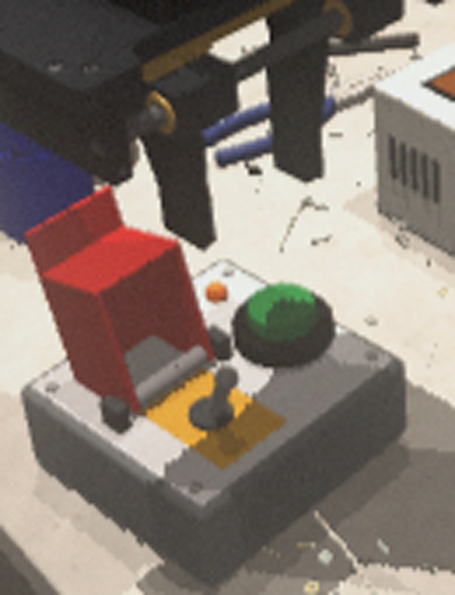

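```bash
python3 - <<'E'
from h import *; import pickle
s,w=pickle.load(open("c2.pkl","rb"))
print("ball",onz(w,284,168,.087),"pivot",onz(w,285,142,.056))
E
```

```text
ball [0.51502709 0.22569069 0.087     ] pivot [0.5315492  0.22688782 0.056     ]
```

jog_arm(
  commands=[
    {"translation":[0,0,-20],"twist":0},
    {"translation":[0,0,-30],"twist":0},
    {"translation":[0,0,-30],"twist":0},
    {"translation":[0,0,-20],"twist":0},
    {"translation":[-8,0,0],"twist":0},
    {"translation":[0,0,-10],"twist":0},
    {"translation":[0,0,-14],"twist":0},
    {"translation":[0,0,0],"twist":0},
    {"translation":[0,0,0],"twist":0},
  ],
)

```text
time: 14.7
ee_pos: [0.4792, 0.2235, 0.0791]
eef_rot: [0.533, -0.465, 0.465, -0.533]
ft_force: [0.4, -0.1, 0.3]
width: 0.0005
```

jog_arm(
  commands=[
    {"translation":[8,0,0],"twist":0},
    {"translation":[8,0.8,0],"twist":0},
    {"translation":[4,0.6,0],"twist":0},
    {"translation":[4,0.6,0],"twist":0},
    {"translation":[4,0.6,0],"twist":0},
    {"translation":[4,0.6,0],"twist":0},
    {"translation":[4,0.6,0],"twist":0},
    {"translation":[4,0.6,0],"twist":0},
    {"translation":[4,0.6,0],"twist":0},
    {"translation":[4,0.5,0],"twist":0},
    {"translation":[3,0,0],"twist":0},
    {"translation":[2,0,0],"twist":0},
  ],
)

```text
time: 15.9
ee_pos: [0.5302, 0.2291, 0.0782]
eef_rot: [0.534, -0.466, 0.464, -0.532]
ft_force: [-14.0, -1.4, 3.6]
width: 0.0005
```

jog_arm(
  commands=[
    {"translation":[1,0,0],"twist":0},
    {"translation":[-10,0,0],"twist":0},
    {"translation":[-35,0,0],"twist":0},
    {"translation":[0,0,40],"twist":0},
    {"translation":[0,0,40],"twist":0},
    {"translation":[0,0,40],"twist":0},
    {"translation":[0,0,0],"twist":0},
  ],
)

```text
time: 16.6
ee_pos: [0.4906, 0.2307, 0.2046]
eef_rot: [-0.53, 0.463, -0.467, 0.536]
ft_force: [0.9, 1.0, -1.2]
width: 0.0005
```

```bash
python3 - <<'E'
from bench import *; from h import *
w=camera("wrist");s=camera("scene"); st=read_state(); print(st["ee_pos"],st["ft_force"],st["width"])
b=cv2.resize(s["img"][170:340,170:300],(390,510));a=cv2.resize(w["img"][0:260,160:420],(400,400))
a=np.vstack([a,np.zeros((110,400,3),np.uint8)]);cv2.imwrite("pics/p8.png",np.hstack([a,b])[:,:,::-1])
import pickle; pickle.dump((s,w),open("c3.pkl","wb"))
E
```

```text
[0.48880258 0.22913659 0.19977893] [-0.31839816 -1.11317068  0.00262114] 0.0002619580294751007
```

View pics/p8.png

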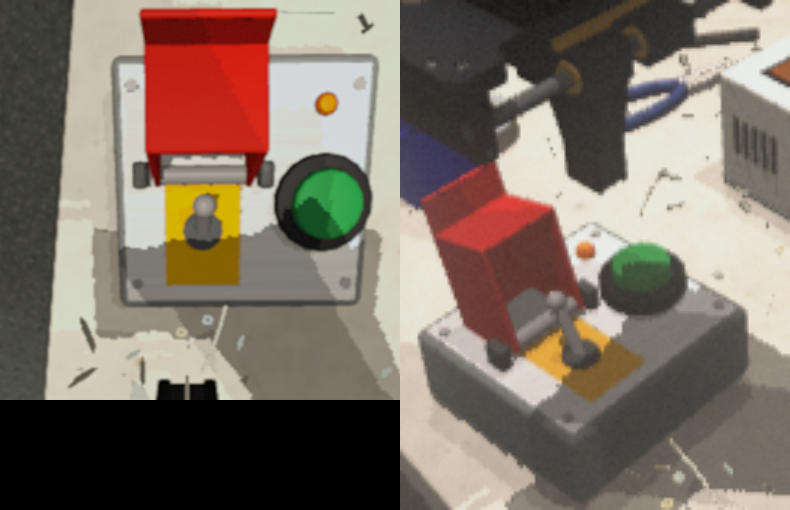

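```bash
python3 - <<'E'
from h import *; import pickle
s,w=pickle.load(open("c3.pkl","rb"))
print("ball",onz(w,160+204*.65,205*.65,.087)); p=np.array([.5306+.0156,.2284+.0021,.0874]);print("exp",p,proj(w,p),160+204*.65,205*.65)
E
```

```text
ball [0.54632922 0.23012775 0.087     ]
exp [0.5462 0.2305 0.0874] [292.10356899 133.39373429] 292.6 133.25
```

jog_arm(
  commands=[
    {"translation":[0,0,0],"twist":0},
    {"translation":[20,2,0],"twist":0},
    {"translation":[40,3,0],"twist":0},
    {"translation":[40,3,0],"twist":0},
    {"translation":[24,2,0],"twist":0},
    {"translation":[0,0,0],"twist":0},
    {"translation":[0,0,0],"twist":0},
    {"translation":[0,0,0],"twist":0},
  ],
  grip=0,
)

```text
time: 17.5
ee_pos: [0.6109, 0.2394, 0.1984]
eef_rot: [0.533, -0.465, 0.464, -0.533]
ft_force: [0.2, 0.1, 0.1]
width: 0.0569
```

```bash
python3 - <<'E'
from bench import *; from h import *
w=camera("wrist"); st=read_state(); print(st["ee_pos"],st["ft_force"],st["width"])
cv2.imwrite("pics/w9.png",w["img"][:,:,::-1])
E
```

```text
[0.61101958 0.23928821 0.19881019] [-1.23609076  0.52000515  0.53025812] 0.06062754256265143
```

View pics/w9.png

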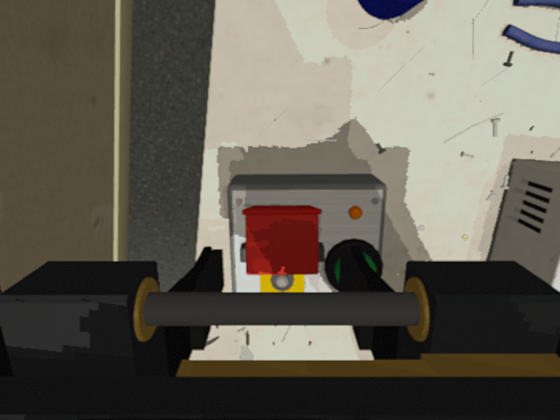

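Centred; wait for full opening, then descend and grip.

jog_arm(
  commands=[
    {"translation":[0,0,0],"twist":0},
    {"translation":[0,0,0],"twist":0},
    {"translation":[0,0,0],"twist":0},
    {"translation":[1,0,-10],"twist":0},
    {"translation":[0,0,-25],"twist":0},
    {"translation":[0,0,-25],"twist":0},
    {"translation":[0,0,-17],"twist":0},
    {"translation":[0,0,-10],"twist":0},
    {"translation":[0,0,0],"twist":0},
  ],
)

```text
time: 18.45
ee_pos: [0.6124, 0.2387, 0.1105]
eef_rot: [0.533, -0.465, 0.465, -0.532]
ft_force: [-0.3, -0.1, -0.8]
width: 0.087
```

jog_arm(
  commands=[
    {"translation":[0,0,0],"twist":0},
    {"translation":[0,0,0],"twist":0},
    {"translation":[0,0,0],"twist":0},
    {"translation":[0,0,0],"twist":0},
    {"translation":[0,0,0],"twist":0},
    {"translation":[0,0,0],"twist":0},
  ],
  grip=1,
  grip_force=12,
)

```text
time: 19.05
ee_pos: [0.6131, 0.2394, 0.1123]
eef_rot: [-0.533, 0.465, -0.465, 0.533]
ft_force: [0.1, 2.5, 1.4]
width: 0.0519
```

Gripped the lip (51.9 mm). Arc back.

jog_arm(
  commands=[
    {"translation":[-6.4,-0.9,4.6],"twist":0},
    {"translation":[-6.8,-0.9,4],"twist":0},
    {"translation":[-7.1,-1,3.3],"twist":0},
    {"translation":[-7.4,-1,2.6],"twist":0},
    {"translation":[-7.6,-1,2],"twist":0},
    {"translation":[-7.7,-1,1.2],"twist":0},
    {"translation":[-7.8,-1.1,0.5],"twist":0},
    {"translation":[-7.8,-1.1,-0.2],"twist":0},
    {"translation":[-7.8,-1,-0.9],"twist":0},
    {"translation":[-7.7,-1,-1.7],"twist":0},
    {"translation":[-7.5,-1,-2.4],"twist":0},
    {"translation":[-7.2,-1,-3],"twist":0},
    {"translation":[-6.9,-0.9,-3.7],"twist":0},
    {"translation":[-6.6,-0.9,-4.3],"twist":0},
    {"translation":[-6.1,-0.8,-4.9],"twist":0},
    {"translation":[-5.7,-0.8,-5.5],"twist":0},
    {"translation":[-5.1,-0.7,-6],"twist":0},
    {"translation":[-4.6,-0.6,-6.4],"twist":0},
    {"translation":[-4,-0.5,-6.8],"twist":0},
  ],
)

```text
time: 20.95
ee_pos: [0.4847, 0.2212, 0.0835]
eef_rot: [0.533, -0.465, 0.465, -0.532]
ft_force: [1.2, -2.6, 1.0]
width: 0.0514
```

```bash
python3 - <<'E'
from bench import *; from h import *
w=camera("wrist");s=camera("scene"); st=read_state(); print(st["ee_pos"],st["ft_force"])
cv2.imwrite("pics/p10.png",np.hstack([cv2.resize(w["img"],(400,300)),cv2.resize(s["img"][170:350,160:400],(400,300))])[:,:,::-1])
E
```

```text
[0.48455688 0.22113706 0.08337405] [ 1.04930081 -1.90063388 -1.31779941]
```

View pics/p10.png

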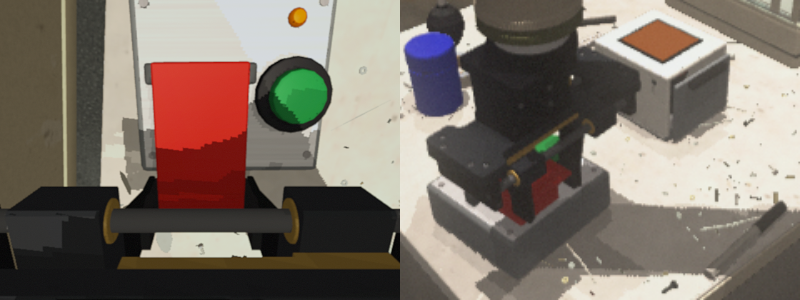

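jog_arm(
  commands=[
    {"translation":[0,0,-1],"twist":0},
    {"translation":[0,0,-1],"twist":0},
    {"translation":[0,0,0],"twist":0},
  ],
)

```text
time: 21.35
ee_pos: [0.4845, 0.2212, 0.0826]
eef_rot: [0.534, -0.465, 0.465, -0.532]
ft_force: [-7.0, -6.4, 10.2]
width: 0.0516
```

jog_arm(
  commands=[
    {"translation":[0,0,0],"twist":0},
    {"translation":[0,0,0],"twist":0},
    {"translation":[0,0,0],"twist":0},
    {"translation":[0,0,0],"twist":0},
    {"translation":[0,0,15],"twist":0},
    {"translation":[0,0,30],"twist":0},
    {"translation":[8,1,15],"twist":0},
  ],
  grip=0,
)

```text
time: 22.05
ee_pos: [0.4934, 0.2238, 0.1455]
eef_rot: [-0.532, 0.464, -0.465, 0.534]
ft_force: [-0.2, 0.6, 0.3]
width: 0.0866
```

jog_arm(
  commands=[
    {"translation":[0,0,0],"twist":0},
    {"translation":[0,0,0],"twist":0},
    {"translation":[0,0,0],"twist":0},
    {"translation":[0,0,0],"twist":0},
    {"translation":[0,0,0],"twist":0},
    {"translation":[0,0,0],"twist":0},
    {"translation":[0,0,0],"twist":0},
    {"translation":[0,0,-20],"twist":0},
    {"translation":[0,0,-5],"twist":0},
    {"translation":[0,0,0],"twist":0},
  ],
  grip=1,
)

```text
time: 23.05
ee_pos: [0.4927, 0.2225, 0.1166]
eef_rot: [0.533, -0.465, 0.465, -0.532]
ft_force: [0.3, 0.9, 0.0]
width: 0.0153
```

jog_arm(
  commands=[
    {"translation":[0,0,0],"twist":0},
    {"translation":[0,0,0],"twist":0},
    {"translation":[0,0,-5],"twist":0},
    {"translation":[0,0,-3],"twist":0},
    {"translation":[0,0,-2],"twist":0},
    {"translation":[0,0,-1],"twist":0},
    {"translation":[0,0,-1],"twist":0},
  ],
)

```text
time: 23.75
ee_pos: [0.4932, 0.2228, 0.1053]
eef_rot: [0.533, -0.465, 0.465, -0.533]
ft_force: [-4.0, -1.2, 9.6]
width: 0.0007
```

jog_arm(
  commands=[
    {"translation":[0,0,15],"twist":0},
    {"translation":[0,0,35],"twist":0},
    {"translation":[20,-15,0],"twist":0},
    {"translation":[21,-20,0],"twist":0},
    {"translation":[20,-21,0],"twist":0},
    {"translation":[0,0,0],"twist":0},
    {"translation":[0,0,0],"twist":0},
  ],
)

```text
time: 24.45
ee_pos: [0.5545, 0.1667, 0.1561]
eef_rot: [-0.532, 0.465, -0.465, 0.533]
ft_force: [-0.3, 0.6, -0.1]
width: 0.0007
```

```bash
python3 - <<'E'
from bench import *; from h import *
w=camera("wrist");s=camera("scene"); st=read_state(); print(st["ee_pos"],st["ft_force"])
cv2.imwrite("pics/p11.png",np.hstack([cv2.resize(w["img"],(400,300)),cv2.resize(s["img"][170:350,160:400],(400,300))])[:,:,::-1])
E
```

```text
[0.55369387 0.16794712 0.15600641] [ 1.3171031  -0.67854486  0.17656792]
```

View pics/p11.png

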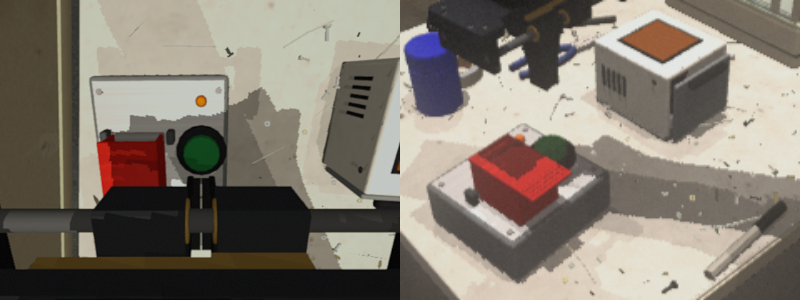

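jog_arm(
  commands=[
    {"translation":[0,-1,-30],"twist":0},
    {"translation":[0,0,-30],"twist":0},
    {"translation":[0,0,-12],"twist":0},
    {"translation":[0,0,-3],"twist":0},
    {"translation":[0,0,-2],"twist":0},
    {"translation":[0,0,0],"twist":0},
  ],
)

```text
time: 25.15
ee_pos: [0.5548, 0.1663, 0.0795]
eef_rot: [-0.532, 0.465, -0.465, 0.533]
ft_force: [0.1, -0.3, 0.5]
width: 0.0003
```

jog_arm(
  commands=[
    {"translation":[0,0,-2],"twist":0},
    {"translation":[0,0,-1],"twist":0},
    {"translation":[0,0,-1],"twist":0},
    {"translation":[0,0,-1],"twist":0},
    {"translation":[0,0,-1],"twist":0},
    {"translation":[0,0,-1],"twist":0},
    {"translation":[0,0,-1],"twist":0},
  ],
)

```text
time: 25.85
ee_pos: [0.555, 0.1661, 0.0712]
eef_rot: [-0.532, 0.465, -0.465, 0.533]
ft_force: [-1.1, -0.4, 18.5]
width: 0.0008
```

jog_arm(
  commands=[
    {"translation":[0,0,-0.7],"twist":0},
    {"translation":[0,0,0],"twist":0},
    {"translation":[0,0,0],"twist":0},
  ],
)

```text
time: 26.15
ee_pos: [0.555, 0.1661, 0.0713]
eef_rot: [-0.532, 0.464, -0.465, 0.533]
ft_force: [-2.1, -1.1, 18.0]
width: 0.0005
```

```bash
python3 - <<'E'
from bench import *; from h import *
s=camera("scene"); st=read_state(); print(st["ee_pos"],st["ft_force"])
crop(s,170,170,300,300,4.5,"s12")
E
```

```text
[0.55497297 0.1661238  0.0712542 ] [-2.03219453 -0.89962667 17.61223641]
```

View pics/s12.png

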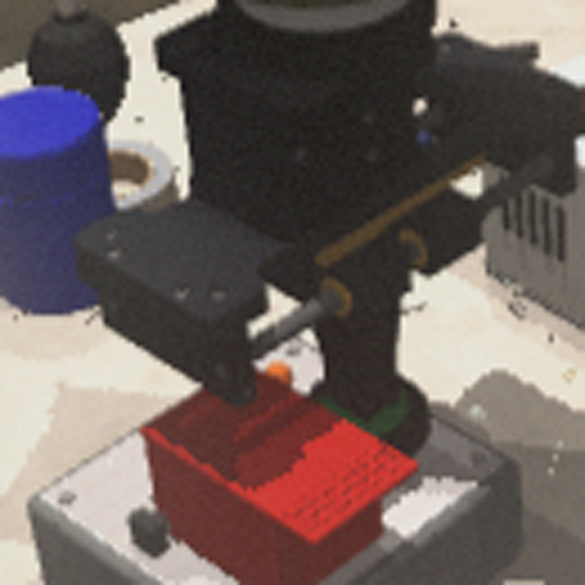

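jog_arm(
  commands=[
    {"translation":[0,0,5],"twist":0},
    {"translation":[0,0,20],"twist":0},
    {"translation":[0,0,40],"twist":0},
    {"translation":[0,0,50],"twist":0},
    {"translation":[0,-30,30],"twist":0},
    {"translation":[-40,-40,0],"twist":0},
    {"translation":[-40,-40,0],"twist":0},
    {"translation":[-40,-40,0],"twist":0},
    {"translation":[-10,-40,0],"twist":0},
    {"translation":[0,-30,0],"twist":0},
    {"translation":[0,0,0],"twist":0},
  ],
)

```text
time: 27.3
ee_pos: [0.4366, -0.0448, 0.214]
eef_rot: [0.532, -0.467, 0.467, -0.53]
ft_force: [-0.4, 0.9, -1.2]
width: 0.0006
```

```bash
python3 - <<'E'
from bench import *; from h import *
import pickle
w=camera("wrist");s=camera("scene");c=camera("top"); st=read_state(); print(st["ee_pos"],st["ft_force"])
pickle.dump((c,s,w),open("c4.pkl","wb"))
crop(s,165,150,405,330,3.3,"s13");cv2.imwrite("pics/p13.png",np.hstack([cv2.resize(w["img"],(400,300)),cv2.resize(c["img"],(400,300))])[:,:,::-1])
E
```

```text
[ 0.43775947 -0.03955878  0.21419161] [-0.99290762  0.74115558  0.05023586]
```

View pics/s13.png

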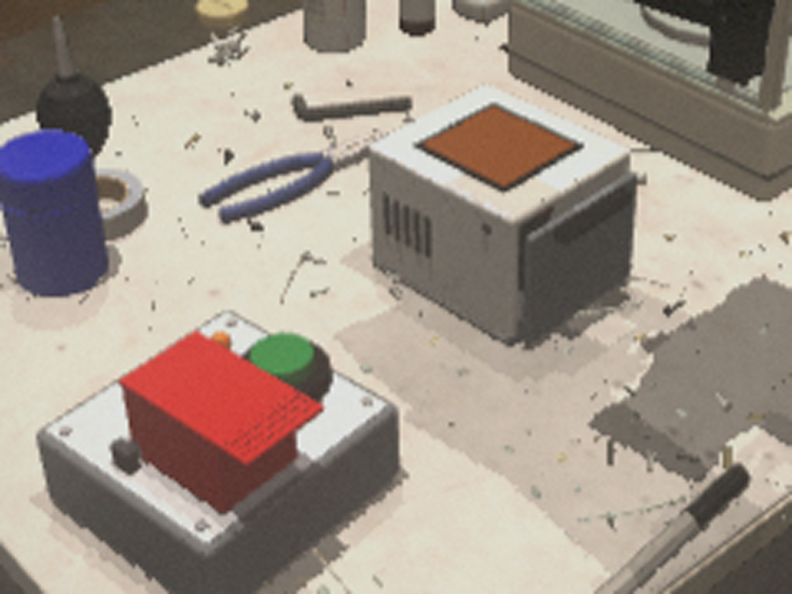

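View pics/p13.png

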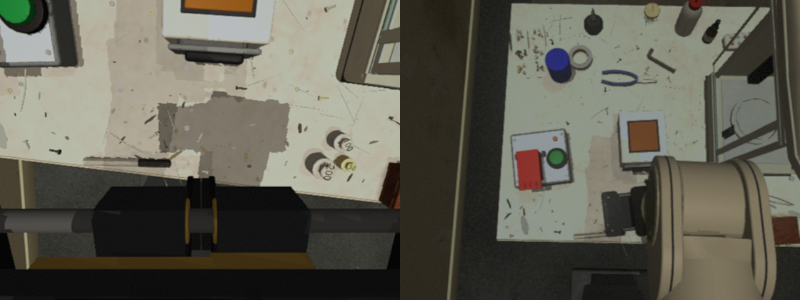

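```bash
python3 - <<'E'
from h import *; import pickle
c,s,w=pickle.load(open("c4.pkl","rb"))
np.set_printoptions(precision=4,suppress=True)
tc=lambda u,v:(165+(u+.5)/3.3-.5,150+(v+.5)/3.3-.5)
P=np.array([onz(s,*tc(u,v),.105) for u,v in [(121,381),(196,333),(323,407),(247,463)]]);print(P)
o=np.array([.5335,.2066]);R=np.array([[.991,-.134],[.134,.991]])
for x,y in [(36,48),(36,-4),(-56,-4),(-56,48)]: print(o+R@np.array([x,y])/1000)
# plate gap in the scene: hood edge vs plate left top corner
h=np.array([.5138,-.0454]);Rh=np.array([[.9984,-.056],[.056,.9984]])
for x in (26,20,10):
  p=h+Rh@np.array([x,50])/1000; q=proj(s,[*p,.084]); print(x,((q-[165,150]+.5)*3.3))
E
```

```text
[[0.5607 0.2579 0.105 ]
 [0.5675 0.209  0.105 ]
 [0.4787 0.1956 0.105 ]
 [0.4715 0.2453 0.105 ]]
[0.5627 0.259 ]
[0.5697 0.2075]
[0.4785 0.1951]
[0.4716 0.2467]
26 [522.035  239.3369]
20 [529.6956 243.509 ]
10 [542.6069 250.5407]
```

```bash
python3 - <<'E'
from bench import *
print(read_state()["time"]); print(close_job())
E
```

```text
27.45
the job is handed in; nothing more can be done
None
```

The whole job was done in the order asked and handed in at 27.5 s, with the robot clear of everything. One thing I could not check: the tube is hidden under the hood, so I have not seen whether it is still upright.

- **Tray and tube:** I pushed the tray in slowly by its ridge until it met the stop, where the force rose to about 17 N. The last picture shows the plate at the position expected for home. The tube was upright when last seen, about a third of the way in, and nothing in the forces suggested it was knocked over.
- **Guard opened, toggle flipped:** I lifted the guard by its lip to about 1.75 rad. I then pushed the toggle to its far side, and the ball was within 1 mm of the expected "on" position.
- **Guard closed:** I swung it back down and pressed on top. It held about 10 N with its top at 105 mm, and its corners matched the closed position to about 2 mm.
- **Green button:** I pressed it about 6 mm down, to its stop at about 18 N, and let go. It looked back up in the last picture.
- **Marker, canister and pliers:** the arm never touched them, and they look unmoved in the last pictures.

No check failed or disagreed.

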